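# Rotate die cup, punch and core between press carrier, tool block and scale

### The job

Get the press bay ready for the next ball: the steel die cup belongs on the round press carrier, the seam punch on the wooden tool block, and the nylon core on the weighing scale, each standing upright in the middle of its place, but at present each of them stands in another's place. Park one of them upright on the middle of the empty black rubber pad while you change them round; never set any of them on the bare steel bench or let one topple, and leave the white ball and the caliper where they are.

Things in the scene. Friction and masses are not known exactly. Their poses are not given: they have to be found in the camera images.
- die_cup: Polished steel die cup, an open round cup, mouth up: outside diameter 60 mm, 40 mm high, wall 6 mm, foot chamfered to 52 mm diameter in the lowest 4 mm; about 0.45 kg. Starts on the scale. Origin at the centre of its underside, z up through the mouth.
- core: White nylon ball core, a squat solid barrel with flat top and bottom: 58 mm diameter in a cylindrical band from 14 to 30 mm above its underside, narrowing to flats of 40 mm diameter at the top and underside, 44 mm high; about 0.11 kg. Starts on the wooden block. Origin at the centre of its underside, z up.
- punch: Seam punch of steel, standing on its foot: a dark round foot 54 mm diameter and 14 mm thick, with a bright upright stem 28 mm diameter from 14 to 64 mm above the underside; about 0.42 kg. Starts on the round carrier. Origin at the centre of its underside, z up along the stem.
- carrier: Round press carrier, a dark steel disc with a bright ring on top, fixed to the bench: 110 mm diameter, flat top 22 mm above its origin. Origin at the centre of its underside, on the bench; z up. The die cup's place.
- scale: Square weighing scale, fixed: grey body 110 x 110 mm with a bright flat pan 100 x 100 mm; the pan's top is 50 mm above its origin and does not give. Origin at the centre of its underside, on the bench; z up. The nylon core's place.
- block: Wooden tool block, fixed: 110 x 110 mm, flat top 30 mm above its origin. Origin at the centre of its underside, on the bench; z up. The punch's place.
- tray: Black ribbed rubber parking pad, fixed, empty at the start: 120 x 120 mm, level top 12 mm above its origin (firm). Origin at the centre of its underside, on the bench; z up.
- ball_center (a point): Bystander: centre of the white limited-overs ball, 72 mm diameter, loose, resting in a small black ring on the bench; the centre is about 40 mm above the bench.
- caliper: Bystander: loose stainless caliper lying flat, 225 mm long, up to 12 mm high, jaws reaching 56 mm to its +y side at its -x end. Origin at the middle of the beam's underside, x along the beam.
Not all that is in view belongs to the job. What is shaped like the core but red or turquoise is not meant.

How it is judged:
On the way:
1. one of the three things is set down upright on the rubber pad, within 35 mm of its middle, and let go ((((horizontal distance between die_cup and tray below 0.035 m and z of die_cup in the frame of tray between 0.008 and 0.016 m and angle between die_cup's own z axis and vertical below 0.12 rad and linear speed of die_cup below 0.02 m/s) and not (contact force between die_cup and the fingers above 0.3 N)) or ((horizontal distance between core and tray below 0.035 m and z of core in the frame of tray between 0.008 and 0.016 m and angle between core's own z axis and vertical below 0.12 rad and linear speed of core below 0.02 m/s) and not (contact force between core and the fingers above 0.3 N)) or ((horizontal distance between punch and tray below 0.035 m and z of punch in the frame of tray between 0.008 and 0.016 m and angle between punch's own z axis and vertical below 0.12 rad and linear speed of punch below 0.02 m/s) and not (contact force between punch and the fingers above 0.3 N)))), for 0.2 s.
At the end, for the whole second after the job is handed in: The die cup stands on the round carrier, the punch on the wooden block and the core on the scale, each upright (within 0.12 rad), resting on the top (within 4 mm in height), its centre within 15 mm of the middle of its place, released and at rest (horizontal distance between die_cup and carrier below 0.015 m and z of die_cup in the frame of carrier between 0.018 and 0.026 m and angle between each of die_cup, punch, core's own z axis and vertical below 0.12 rad and linear speed of each of die_cup, punch, core below 0.02 m/s and horizontal distance between punch and block below 0.015 m and z of punch in the frame of block between 0.026 and 0.034 m and horizontal distance between core and scale below 0.015 m and z of core in the frame of scale between 0.046 and 0.054 m); the robot touches nothing.
It fails at once if the die cup, the core or the punch stands on the bare steel bench (its underside below 6 mm) (height (world z) of any of die_cup, core, punch below 0.006 m).
It fails at once if the die cup, the core or the punch topples (angle between any of die_cup, core, punch's own z axis and vertical above 1 rad).
It fails at once if the white ball is shifted by more than 15 mm (distance of ball_center from where it was at the start of the episode above 0.015 m).
It fails at once if the caliper is shifted by more than 15 mm (distance of caliper from where it was at the start of the episode above 0.015 m).
It also fails if it takes over 106 s, if anything falls off the work surface, if the arm or the gripper's body presses on something with over 40 N, if the wrist force passes 120 N, or if a joint passes its speed limit or range.

### The arm

A 6-joint arm with a two-finger parallel gripper is mounted at the origin on the work surface. World frame = base frame: x ahead of the robot, y to its left, z up, the work surface at z = 0. Lengths are in m, angles in rad, forces in N, time in s.
With the tool pointing down it reaches from about 0.3 to 0.775 m from the base axis. Payload 14.6 kg.
Tool frame: the origin (TCP) lies at the very end of the fingers, on their centre line; the grasp point (between the pads) lies 19 mm behind it; z points along the fingers, x is the direction in which the jaws open and shut, and the axes are right-handed (so a half turn about z gives the same grasp; the last joint's range is limited). The gripper opens to 85 mm and grips with 20 to 120 N. Pads are 22 mm wide; open, the fingers measure 114 mm over their backs; the gripper's body (76 mm by 85 mm) begins 54 mm behind the grasp point. The pads swing forward as they close: fully open they stand 13 mm farther back than shut.
Start: joints at [1.051, 0.3, 1.521, -0, 1.321, -0.067], TCP at [0.241, 0.495, 0.231] pointing down, gripper open.
Joint ranges: [-3.03, 3.03], [-0.79, 2.21], [0.23, 2.52], [-1.04, 4.18], [0, 3.07], [-2.55, 2.55]. Speed limits (rad/s): [2.22, 2.22, 2.57, 3.14, 3.14, 3.14].

### API

Orientations are given as a unit quaternion [x, y, z, w].
In Python, from plant import manip gives the robot as it stands.
- The arm moves only by the shell command python3 -m pendant 'ROWS' [FORCE]. ROWS is JSON, a list of rows, each an object of numbers: "jaw": the closure, from 0 (fully open) to 1 (shut); "dx", "dy", "dz": the shift along the tool's x, y, z in mm; "yaw": the turn about the tool's z in rad. In form: [{"jaw": .., "dx": .., "dy": .., "dz": .., "yaw": ..}, ...]. A call has exactly 10 rows; each row shifts and turns the pose as measured when the row begins, along the tool's axes as they then stand; what a row does not reach is not made up. A row lasts 1/8 s, in which the tool goes at most 62.5 mm and 10.7 degrees, less where a joint would pass 70% of its speed; a pose out of reach is approached as far as the arm can. A call is refused whole if a number of a shift passes 62.5 or a number of a turn 0.188, either way. A call with a gripper value outside its range is refused whole. The fingers move at their own pace and stop on an object; FORCE is the grip in N (left out, the last holds). Time passes only in rows, so rows that do not move let the fingers close, or fill a call up. It gives the time, the measured TCP pose, the force and the opening at its end, in the units of the state.
- manip.state(): the state, without advancing time (a new reading comes with each control period).
- manip.camera(name): name is "scene" or "top" or "wrist"; returns a dict with "image" (420x560x3 uint8, blue, green, red), "fx", "fy", "cx", "cy" (pixels), "dist" ([k1, k2, p1, p2, k3] as OpenCV has them; the pictures are not rectified), "R" (3x3) and "t" (3): a world point X has camera coordinates R X + t; the wrist camera has in their place "mount" (4x4, takes a point from camera to tool coordinates, whose origin is the TCP and whose axes are the tool frame's). Camera axes: x right, y down, z forward; pixel columns grow to the right and rows downward; lengths in m; the calibration is good to about 2 mm. A picture is of the moment at which its call begins: read the wrist's pose just before it. There is no depth.
- manip.sign_off(): hands the job in, once; it reports no verdict.
The state is a dict: "time_s": time; "q": joint angles; "qd": joint speeds; "joint_efforts": joint torques, N m; "position": TCP position; "tool_rot": TCP orientation; "ft_force": force on the tool from outside, world axes, zero at the start; "moment": the same for the moment, N m; "grip_width": opening from 0.0 (shut) to 1.0 (fully open).
Only numpy, scipy, OpenCV 4.12 (cv2) and the standard library are available. Lean on these libraries where they do the work, as an engineer would, in place of code of your own. Each camera call takes 0.05 s, during which the arm holds its last target. There are 200 camera calls.

## Working session

There is one attempt and no reset: what is moved stays moved. The work goes in short steps, Python scripts to look and compute and a shell command to move; the robot and the scene stay as the last step left them, time stands still between calls to the robot, and variables do not carry over. Pictures are saved under pics/ and viewed, about 12 in all and at most 16, crops included, and the job is handed in when it is done.

```bash
mkdir -p pics; ls; python3 - <<'E'
from plant import manip
import cv2,numpy as np
s=manip.state();print(s)
for n in("top","scene"):
    c=manip.camera(n);cv2.imwrite(f"pics/{n}0.png",c["image"]);np.savez(f"{n}0.npz",**c)
    print(n,{k:np.round(v,4).tolist() for k,v in c.items() if k!="image"})
E
```

```text
pics
{'time_s': 0.0, 'q': array([ 1.05140485e+00,  3.00499654e-01,  1.52161616e+00,  8.36110854e-06,
        1.32072069e+00, -6.66300275e-02]), 'qd': array([-0.0007385 ,  0.00147987,  0.00315186,  0.00023397,  0.00096994,
        0.00029591]), 'joint_efforts': array([-1.75237137e-04, -5.43506134e+01, -3.61791337e+01, -4.00415146e-06,
        3.94998671e-03,  3.81922428e-05]), 'position': array([0.24048818, 0.49435669, 0.23069082]), 'tool_rot': array([ 8.47777012e-01,  5.30352478e-01, -5.49958921e-04,  2.90434425e-04]), 'ft_force': array([0.14387338, 0.46792677, 0.27966694]), 'moment': array([ 0.00279953,  0.05547516, -0.02170096]), 'grip_width': 1.0028082463746704}
top {'fx': 501.6083, 'fy': 501.6083, 'cx': 285.4805, 'cy': 200.4216, 'dist': [-0.1882, 0.0, 0.0, 0.0, 0.0], 'R': [[-0.157, -0.9876, -0.0005], [-0.9648, 0.1535, -0.2135], [0.211, -0.0331, -0.9769]], 't': [0.0727, 0.5504, 0.9097]}
scene {'fx': 381.0132, 'fy': 381.0132, 'cx': 275.6721, 'cy': 212.619, 'dist': [-0.0459, 0.0, 0.0, 0.0, 0.0], 'R': [[-0.2538, 0.9672, 0.0099], [0.6631, 0.1814, -0.7262], [-0.7042, -0.1778, -0.6874]], 't': [0.135, -0.2859, 1.1916]}
```

View pics/top0.png

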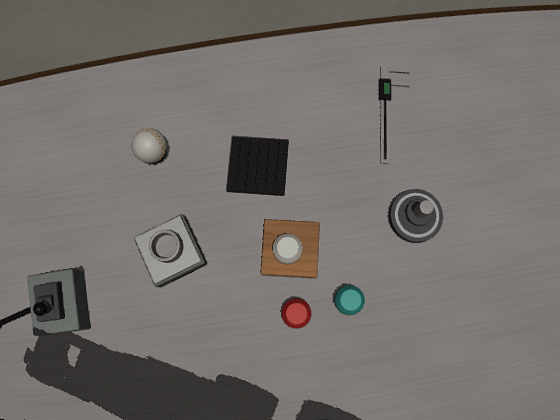

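View pics/scene0.png

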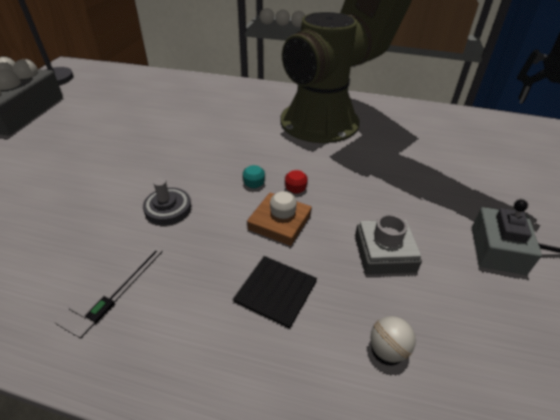

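Top view: pad (258,165), carrier with punch (415,215), block with white core (288,248), scale with cup (169,250), ball (150,146), caliper (385,115). Three things are shaped like the core: white (288,247), red (296,313) and turquoise (350,299). The white one on the wood is meant.

```bash
cat > h.py <<'E'
import cv2,numpy as np
from scipy.spatial.transform import Rotation as Ro
def ray(c,uv):
    K=np.array([[c["fx"],0,c["cx"]],[0,c["fy"],c["cy"]],[0,0,1]],float)
    p=cv2.undistortPoints(np.float64(uv).reshape(-1,1,2),K,np.float64(c["dist"])).reshape(-1,2)
    d=np.c_[p,np.ones(len(p))]@c["R"]; o=-c["R"].T@c["t"]
    return o,d
def plane(c,uv,z):
    o,d=ray(c,uv); return o+d*((z-o[2])/d[:,2])[:,None]
def wcam(manip):
    s=manip.state();c=dict(manip.camera("wrist"));R=Ro.from_quat(s["tool_rot"]).as_matrix()
    m=np.array(c["mount"]);Rw=R@m[:3,:3];o=R@m[:3,3]+s["position"]
    c["R"]=Rw.T;c["t"]=-Rw.T@o;c["s"]=s;return c
def blobs(mask,minA=60):
    mask=cv2.morphologyEx(mask.astype(np.uint8)*255,cv2.MORPH_OPEN,np.ones((3,3)))
    cs,_=cv2.findContours(mask,cv2.RETR_EXTERNAL,cv2.CHAIN_APPROX_NONE)
    return sorted([c for c in cs if cv2.contourArea(c)>minA],key=cv2.contourArea,reverse=True)
def rect(c,con,z):
    P=plane(c,con.reshape(-1,2),z)[:,:2]
    (x,y),(w,h),a=cv2.minAreaRect(np.float32(P*1000));return np.round([x,y,w,h,a],1)
E
python3 - <<'E'
from h import *
c=dict(np.load("top0.npz"));im=c["image"];hsv=cv2.cvtColor(im,cv2.COLOR_BGR2HSV)
H,S,V=cv2.split(hsv)
def roi(u0,v0,u1,v1):
    m=np.zeros(H.shape,bool);m[v0:v1,u0:u1]=1;return m
b=blobs(roi(245,205,335,290)&(S>90)&(H<25))[0];print("block",rect(c,b,.03))
b=blobs(roi(215,125,300,205)&(V<60))[0];print("tray",rect(c,b,.012))
sc=roi(125,205,215,295)
for p in [(150,235),(165,225),(140,240),(190,265),(165,246),(175,255),(288,247),(426,207),(415,232),(395,215),(420,215)]: print(p,im[p[1],p[0]])
cv2.imwrite("pics/crop1.png",np.hstack([cv2.resize(im[y:y+90,x:x+90],(266,400),interpolation=2) if 0 else cv2.resize(im[y:y+80,x:x+80],(400,400),interpolation=cv2.INTER_CUBIC) for x,y in((130,210),(375,175))]))
for t in(150,170,190):
    for k in blobs(roi(255,215,330,285)&(V>t)&(S<70))[:1]: print("core",t,rect(c,k,.074))
    for k in blobs(sc&(V>t))[:1]: print("scale",t,rect(c,k,.05))
for lo in(110,130,150,170):
    for k in blobs(roi(383,180,450,250)&(V>lo))[:3]: print("ring",lo,rect(c,k,.022))
E
```

```text
block [466.3  -9.3 109.2 109.9  77.8]
tray [648.2  29.2 119.1 121.   76.8]
(150, 235) [145 151 151]
(165, 225) [142 147 149]
(140, 240) [143 150 150]
(190, 265) [150 156 156]
(165, 246) [125 127 132]
(175, 255) [124 126 131]
(288, 247) [172 180 180]
(426, 207) [127 130 134]
(415, 232) [69 67 69]
(395, 215) [154 159 159]
(420, 215) [51 51 54]
core 150 [462.6  -2.9  37.4  39.5  81. ]
scale 150 [478.3 220.7  55.3  96.7  18.1]
core 170 [463.6  -3.   37.1  37.1  35.9]
ring 110 [ 494.  -274.3  140.   147.    78.9]
ring 130 [ 507.4 -298.8   24.4   32.    34.1]
```

View pics/crop1.png

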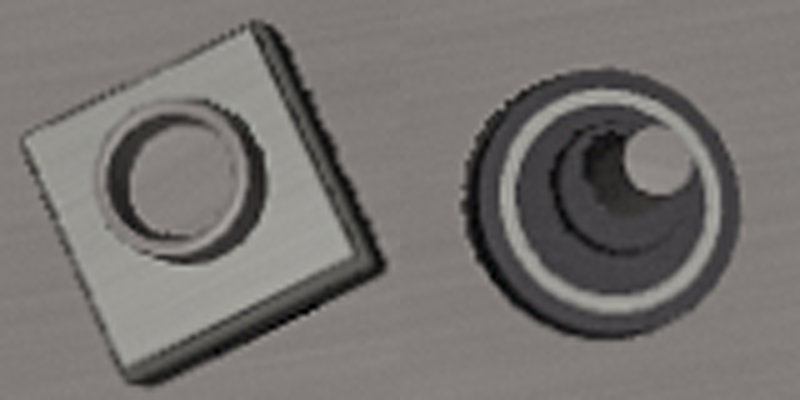

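Crop: pan corners (crop px) at (22,142),(252,22),(355,262),(125,372); cup rim centre about (174,178); carrier ring centre (208,201); punch top (257,160). These need turning into world points.

```bash
python3 - <<'E'
from h import *
c=dict(np.load("top0.npz"))
f=lambda x,y,u,v:(u/5-.4+x,v/5-.4+y)
P=plane(c,[f(130,210,*p) for p in((22,142),(252,22),(355,262),(125,372))],.05)*1000
print("pan",P.round(1).tolist(),P.mean(0).round(1),np.linalg.norm(np.diff(P,axis=0),axis=1).round(1))
print("cup",plane(c,[f(130,210,174,178),f(130,210,97,178),f(130,210,250,178)],.09).round(4)*1000)
print("carrier",plane(c,[f(375,175,208,201),f(375,175,97,201),f(375,175,320,201)],.022).round(4)*1000)
print("punch",plane(c,[f(375,175,257,160),f(375,175,222,160),f(375,175,292,160)],.086).round(4)*1000)
b=plane(c,[(150,146)],.04)*1000;print("ball",b)
print("cal",plane(c,[(385,90),(385,163),(380,66),(408,72)],.01).round(3))
print("joy",plane(c,[(58,300)],.05).round(3))
print("dec",plane(c,[(296,313),(350,299)],.04).round(3))
from plant import manip
s=manip.state();print(Ro.from_quat(s["tool_rot"]).as_matrix().round(3))
w=manip.camera("wrist");print(np.round(w["mount"],3).tolist(),w["fx"],w["dist"])
E
```

```text
pan [[529.3, 289.6, 50.0], [562.6, 193.1, 50.0], [463.3, 164.6, 50.0], [434.5, 258.7, 50.0]] [497.4 226.5  50. ] [102.  103.3  98.4]
cup [[499.7 221.9  90. ]
 [504.  250.9  90. ]
 [495.4 193.4  90. ]]
carrier [[ 492.2 -272.4   22. ]
 [ 499.5 -227.1   22. ]
 [ 484.7 -318.7   22. ]]
punch [[ 495.4 -275.8   86. ]
 [ 497.6 -262.3   86. ]
 [ 493.2 -289.4   86. ]]
ball [[715.99865084 241.62620789  40.        ]]
cal [[ 0.774 -0.269  0.01 ]
 [ 0.612 -0.234  0.01 ]
 [ 0.833 -0.27   0.01 ]
 [ 0.81  -0.33   0.01 ]]
joy [[0.429 0.458 0.05 ]]
dec [[ 0.34  -0.001  0.04 ]
 [ 0.35  -0.107  0.04 ]]
[[ 0.438  0.899 -0.001]
 [ 0.899 -0.438 -0.001]
 [-0.001 -0.    -1.   ]]
[[1.0, 0.0, 0.0, 0.0], [-0.0, 0.958, 0.285, -0.072], [-0.0, -0.285, 0.958, -0.144], [0.0, 0.0, 0.0, 1.0]] 336.2878310610615 [0.018133 0.       0.       0.       0.      ]
```

```bash
python3 -m pendant '[{"jaw":0,"dx":0,"dy":0,"dz":0,"yaw":-0.15},{"jaw":0,"dx":0,"dy":0,"dz":0,"yaw":-0.15},{"jaw":0,"dx":0,"dy":0,"dz":0,"yaw":-0.15},{"jaw":0,"dx":-55,"dy":25,"dz":0,"yaw":0},{"jaw":0,"dx":-55,"dy":25,"dz":0,"yaw":0},{"jaw":0,"dx":-55,"dy":25,"dz":0,"yaw":0},{"jaw":0,"dx":-55,"dy":25,"dz":0,"yaw":0},{"jaw":0,"dx":-55,"dy":25,"dz":0,"yaw":0},{"jaw":0,"dx":-55,"dy":25,"dz":0,"yaw":0},{"jaw":0,"dx":-55,"dy":20,"dz":0,"yaw":0}]' 30
```

```text
time_s: 1.4
position: [0.4182, 0.1021, 0.2296]
tool_rot: [0.7, 0.714, -0.002, 0.001]
ft_force: [0.7, -0.3, -0.3]
grip_width: 0.999
```

```bash
python3 -m pendant '[{"jaw":0,"dx":-50,"dy":20,"dz":0,"yaw":0.02},{"jaw":0,"dx":-45,"dy":15,"dz":10,"yaw":0},{"jaw":0,"dx":-10,"dy":10,"dz":20,"yaw":0},{"jaw":0,"dx":0,"dy":0,"dz":0,"yaw":0},{"jaw":0,"dx":0,"dy":0,"dz":0,"yaw":0},{"jaw":0,"dx":0,"dy":0,"dz":0,"yaw":0},{"jaw":0,"dx":0,"dy":0,"dz":0,"yaw":0},{"jaw":0,"dx":0,"dy":0,"dz":0,"yaw":0},{"jaw":0,"dx":0,"dy":0,"dz":0,"yaw":0},{"jaw":0,"dx":0,"dy":0,"dz":0,"yaw":0}]'
python3 - <<'E'
from h import *
from plant import manip
c=wcam(manip);cv2.imwrite("pics/w1.png",c["image"]);np.savez("w1.npz",**{k:v for k,v in c.items() if k!="s"})
print(c["s"]["position"].round(4),c["s"]["tool_rot"].round(4))
hsv=cv2.cvtColor(c["image"],cv2.COLOR_BGR2HSV);H,S,V=cv2.split(hsv)
for k in blobs((S>90)&(H<25))[:3]: print("blk",cv2.boundingRect(k),rect(c,k,.03))
for k in blobs((V>150)&(S<40))[:5]: print("wh",cv2.boundingRect(k),rect(c,k,.074))
E
```

```text
time_s: 2.65
position: [0.465, -0.0075, 0.2014]
tool_rot: [0.708, 0.706, -0.001, 0.002]
ft_force: [0.6, -0.8, -0.2]
grip_width: 1.001
[ 0.465  -0.0075  0.2014] [ 0.7085  0.7057 -0.0009  0.0016]
blk (217, 123, 131, 129) [466.5  -8.9 108.1 109.5  77.8]
blk (262, 8, 61, 75) [340.5   2.2  51.4  55.7  73.5]
wh (0, 0, 275, 389) [ 473.9 -119.9  237.9  346.5   76.9]
wh (309, 0, 251, 345) [454.8 171.3 241.9 264.7  73.1]
wh (354, 314, 45, 75) [616.4  87.2  32.4  82.6  76.8]
wh (0, 170, 63, 89) [ 480.8 -217.5   50.3   77.5   76.5]
wh (461, 408, 13, 12) [687.6 180.4  14.   12.2   0.9]
```

View pics/w1.png

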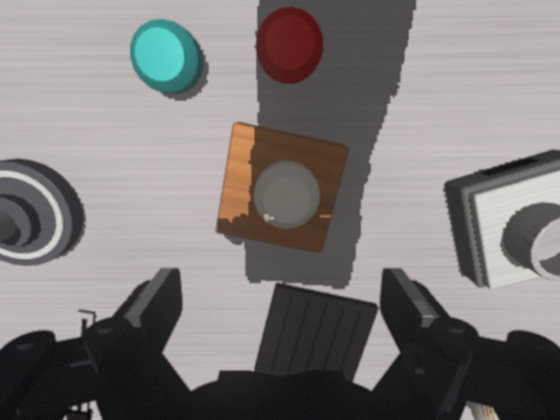

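Wrist view: white core (greyed by shadow) on the wood at about (286,194), silhouette x 252–320; pad at the bottom, red/turquoise cores at the top. I'll measure the core.

```bash
python3 - <<'E'
from h import *
c=dict(np.load("w1.npz"));hsv=cv2.cvtColor(c["image"],cv2.COLOR_BGR2HSV);H,S,V=cv2.split(hsv)
m=np.zeros(H.shape,bool);m[150:240,235:335]=1
for t in(80,60,50):
    k=blobs(m&(S<t)&(V>60))[0];print(cv2.boundingRect(k),cv2.minEnclosingCircle(k),rect(c,k,.052),rect(c,k,.06))
E
```

```text
(253, 161, 67, 68) ((286.2231140136719, 194.29798889160156), 34.2984504699707) [465.8  -2.8  59.4  61.8  89.9] [463.8  -2.9  57.8  60.1  89.9]
(254, 161, 66, 67) ((285.9240417480469, 194.23121643066406), 33.97631072998047) [465.4  -2.5  58.5  60.8  89.8] [463.4  -2.6  56.9  59.2  89.8]
(254, 161, 66, 67) ((286.2361755371094, 194.13568115234375), 33.63334274291992) [465.4  -2.5  58.4  60.8  89.8] [463.4  -2.6  56.8  59.2  89.8]
```

```bash
python3 -m pendant '[{"jaw":0,"dx":5,"dy":0,"dz":30,"yaw":0},{"jaw":0,"dx":0,"dy":0,"dz":40,"yaw":0},{"jaw":0,"dx":0,"dy":0,"dz":40,"yaw":0},{"jaw":0,"dx":0,"dy":0,"dz":30,"yaw":0},{"jaw":0,"dx":0,"dy":0,"dz":20,"yaw":0},{"jaw":0,"dx":0,"dy":0,"dz":8,"yaw":0},{"jaw":0,"dx":0,"dy":0,"dz":0,"yaw":0},{"jaw":0.2,"dx":0,"dy":0,"dz":0,"yaw":0},{"jaw":0.2,"dx":0,"dy":0,"dz":0,"yaw":0},{"jaw":0.2,"dx":0,"dy":0,"dz":0,"yaw":0}]' 30
```

```text
time_s: 3.95
position: [0.4674, -0.0034, 0.0313]
tool_rot: [0.709, 0.706, 0.001, 0.004]
ft_force: [-0.1, 0.4, 1.0]
grip_width: 0.799
```

```bash
python3 - <<'E'
from h import *
from plant import manip
c=wcam(manip);a=c["image"];s=manip.camera("scene")["image"]
cv2.imwrite("pics/a2.png",np.hstack([a[120:420,80:480],cv2.resize(s[140:260,200:360],(400,300))]))
E
```

```text
(no output)
```

View pics/a2.png

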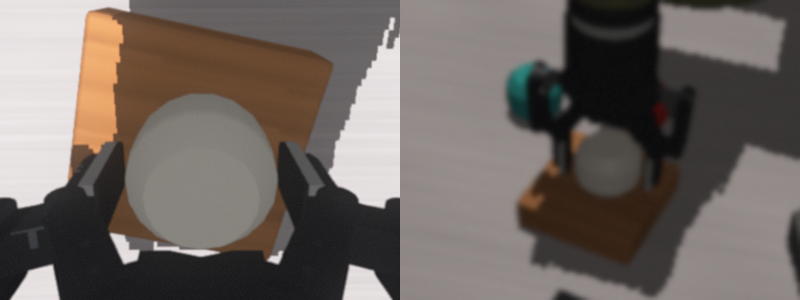

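The pads stand either side of the core, well down. Closing and lifting.

```bash
python3 -m pendant '[{"jaw":0.2,"dx":0,"dy":-2,"dz":0,"yaw":0},{"jaw":0.5,"dx":0,"dy":0,"dz":0,"yaw":0},{"jaw":0.5,"dx":0,"dy":0,"dz":0,"yaw":0},{"jaw":0.6,"dx":0,"dy":0,"dz":0,"yaw":0},{"jaw":0.6,"dx":0,"dy":0,"dz":0,"yaw":0},{"jaw":0.6,"dx":0,"dy":0,"dz":0,"yaw":0},{"jaw":0.6,"dx":0,"dy":0,"dz":-5,"yaw":0},{"jaw":0.6,"dx":0,"dy":0,"dz":-15,"yaw":0},{"jaw":0.6,"dx":0,"dy":0,"dz":-20,"yaw":0},{"jaw":0.6,"dx":0,"dy":0,"dz":0,"yaw":0}]' 35
```

```text
time_s: 5.3
position: [0.465, -0.0031, 0.0746]
tool_rot: [0.709, 0.706, 0.001, 0.004]
ft_force: [-0.2, -0.1, -1.4]
grip_width: 0.67
```

```bash
python3 - <<'E'
from h import *
from plant import manip
c=wcam(manip);a=c["image"];s=manip.camera("scene")["image"];print(c["s"]["ft_force"],c["s"]["position"],c["s"]["tool_rot"],c["s"]["grip_width"])
cv2.imwrite("pics/a3.png",np.hstack([a[120:420,80:480],cv2.resize(s[140:260,200:360],(400,300))]))
E
```

```text
[-0.17854442 -0.05062545 -1.35734691] [ 0.46502461 -0.00311559  0.07455864] [0.70867    0.70552751 0.00123697 0.00402779] 0.669932640295712
```

View pics/a3.png

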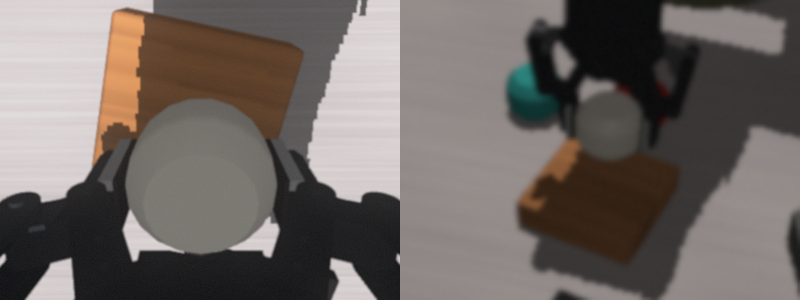

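Gripped at 57 mm (on the band) and lifted clear. Now to the pad.

```bash
python3 -m pendant '[{"jaw":0.6,"dx":0,"dy":0,"dz":-20,"yaw":0},{"jaw":0.6,"dx":5,"dy":30,"dz":0,"yaw":0},{"jaw":0.6,"dx":9,"dy":45,"dz":0,"yaw":0},{"jaw":0.6,"dx":9,"dy":45,"dz":0,"yaw":0},{"jaw":0.6,"dx":9,"dy":40,"dz":0,"yaw":0},{"jaw":0.6,"dx":0,"dy":22,"dz":0,"yaw":0},{"jaw":0.6,"dx":0,"dy":0,"dz":20,"yaw":0},{"jaw":0.6,"dx":0,"dy":0,"dz":25,"yaw":0},{"jaw":0.6,"dx":0,"dy":0,"dz":15,"yaw":0},{"jaw":0.6,"dx":0,"dy":0,"dz":0,"yaw":0}]'
```

```text
time_s: 6.65
position: [0.6453, 0.0289, 0.0208]
tool_rot: [0.709, 0.705, -0.005, -0.002]
ft_force: [-0.5, 0.1, -0.6]
grip_width: 0.671
```

```bash
python3 -m pendant '[{"jaw":0.6,"dx":0,"dy":2,"dz":3,"yaw":0},{"jaw":0.6,"dx":0,"dy":0,"dz":2,"yaw":0},{"jaw":0.6,"dx":0,"dy":0,"dz":1,"yaw":0},{"jaw":0.6,"dx":0,"dy":0,"dz":0,"yaw":0},{"jaw":0.6,"dx":0,"dy":0,"dz":0,"yaw":0},{"jaw":0.6,"dx":0,"dy":0,"dz":0,"yaw":0},{"jaw":0.6,"dx":0,"dy":0,"dz":0,"yaw":0},{"jaw":0.6,"dx":0,"dy":0,"dz":0,"yaw":0},{"jaw":0.6,"dx":0,"dy":0,"dz":0,"yaw":0},{"jaw":0.6,"dx":0,"dy":0,"dz":0,"yaw":0}]'
```

```text
time_s: 7.9
position: [0.6482, 0.0288, 0.0169]
tool_rot: [0.709, 0.705, -0.003, -0.001]
ft_force: [0.4, -0.4, -0.2]
grip_width: 0.667
```

```bash
python3 -m pendant '[{"jaw":0.6,"dx":0,"dy":0,"dz":2,"yaw":0},{"jaw":0.6,"dx":0,"dy":0,"dz":0,"yaw":0},{"jaw":0.6,"dx":0,"dy":0,"dz":1.5,"yaw":0},{"jaw":0.6,"dx":0,"dy":0,"dz":0,"yaw":0},{"jaw":0.6,"dx":0,"dy":0,"dz":0,"yaw":0},{"jaw":0.6,"dx":0,"dy":0,"dz":0,"yaw":0},{"jaw":0.6,"dx":0,"dy":0,"dz":0,"yaw":0},{"jaw":0.6,"dx":0,"dy":0,"dz":0,"yaw":0},{"jaw":0.6,"dx":0,"dy":0,"dz":0,"yaw":0},{"jaw":0.6,"dx":0,"dy":0,"dz":0,"yaw":0}]'
```

```text
time_s: 9.15
position: [0.6483, 0.0288, 0.0138]
tool_rot: [0.709, 0.705, -0.003, -0.001]
ft_force: [-1.6, -0.5, 1.5]
grip_width: 0.662
```

Contact (Fz up 1.7 N). Release and rise, heading for the punch.

```bash
python3 -m pendant '[{"jaw":0.3,"dx":0,"dy":0,"dz":0,"yaw":0},{"jaw":0.1,"dx":0,"dy":0,"dz":0,"yaw":0},{"jaw":0,"dx":0,"dy":0,"dz":0,"yaw":0},{"jaw":0,"dx":0,"dy":0,"dz":0,"yaw":0},{"jaw":0,"dx":0,"dy":0,"dz":-15,"yaw":0},{"jaw":0,"dx":0,"dy":0,"dz":-40,"yaw":0},{"jaw":0,"dx":0,"dy":0,"dz":-50,"yaw":0},{"jaw":0,"dx":0,"dy":0,"dz":-50,"yaw":0},{"jaw":0,"dx":-30,"dy":-20,"dz":-20,"yaw":0},{"jaw":0,"dx":-50,"dy":-30,"dz":0,"yaw":0}]'; python3 -m pendant '[{"jaw":0,"dx":-50,"dy":-25,"dz":0,"yaw":0},{"jaw":0,"dx":-50,"dy":-25,"dz":0,"yaw":0},{"jaw":0,"dx":-50,"dy":-25,"dz":0,"yaw":0},{"jaw":0,"dx":-45,"dy":-20,"dz":0,"yaw":0},{"jaw":0,"dx":-25,"dy":-5,"dz":0,"yaw":0},{"jaw":0,"dx":0,"dy":0,"dz":0,"yaw":0},{"jaw":0,"dx":0,"dy":0,"dz":0,"yaw":0},{"jaw":0,"dx":0,"dy":0,"dz":0,"yaw":0},{"jaw":0,"dx":0,"dy":0,"dz":0,"yaw":0},{"jaw":0,"dx":0,"dy":0,"dz":0,"yaw":0}]'
python3 - <<'E'
from h import *
from plant import manip
c=wcam(manip);np.savez("w2.npz",**{k:v for k,v in c.items() if k!="s"})
t=dict(manip.camera("top"));V=cv2.cvtColor(t["image"],cv2.COLOR_BGR2HSV)
m=np.zeros(V.shape[:2],bool);m[130:200,225:290]=1
k=blobs(m&(V[...,2]>130)&(V[...,1]<70))
print([rect(t,x,.056) for x in k])
cv2.imwrite("pics/a4.png",np.hstack([c["image"][:300,80:480],cv2.resize(t["image"][110:230,200:360],(400,300))]))
E
```

```text
time_s: 10.4
position: [0.5989, -0.0495, 0.2004]
tool_rot: [0.707, 0.707, -0.002, 0.001]
ft_force: [0.8, -1.3, 0.5]
grip_width: 0.999
time_s: 11.65
position: [0.4941, -0.2759, 0.2112]
tool_rot: [0.707, 0.707, -0.0, 0.006]
ft_force: [0.5, -0.2, -0.1]
grip_width: 0.997
[array([643.4,  27.4,  53.6,  53.7,  80.9]), array([665.7,  25.9, 128.9,  85.8,  80.9]), array([606.3,  33.4, 125. ,  79. ,  81. ])]
```

View pics/a4.png

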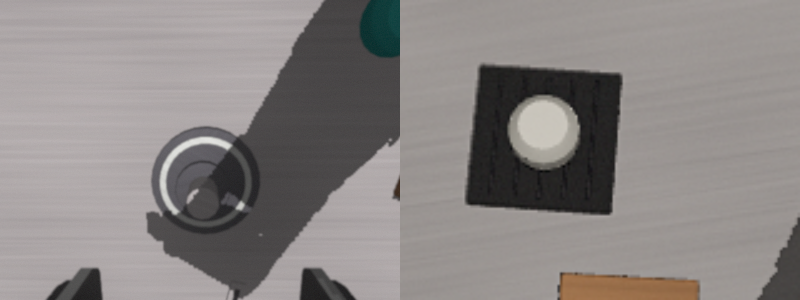

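The core stands upright mid-pad. Wrist view: carrier disc centre at full-image (286,180), punch top at (284,197).

```bash
python3 - <<'E'
from h import *
c=dict(np.load("w2.npz"))
print("carrier",plane(c,[(286,180),(232,180),(340,180)],.022).round(4))
print("punch",plane(c,[(284,197),(268,197),(300,197)],.086).round(4))
E
```

```text
carrier [[ 0.4903 -0.2718  0.022 ]
 [ 0.4903 -0.3261  0.022 ]
 [ 0.4902 -0.2177  0.022 ]]
punch [[ 0.4911 -0.2739  0.086 ]
 [ 0.4911 -0.2871  0.086 ]
 [ 0.4911 -0.2607  0.086 ]]
```

```bash
python3 -m pendant '[{"jaw":0,"dx":1,"dy":-1,"dz":40,"yaw":0},{"jaw":0,"dx":0,"dy":0,"dz":45,"yaw":0},{"jaw":0,"dx":0,"dy":0,"dz":40,"yaw":0},{"jaw":0,"dx":0,"dy":0,"dz":25,"yaw":0},{"jaw":0,"dx":0,"dy":0,"dz":12,"yaw":0},{"jaw":0,"dx":0,"dy":0,"dz":0,"yaw":0},{"jaw":0.4,"dx":0,"dy":0,"dz":0,"yaw":0},{"jaw":0.4,"dx":0,"dy":0,"dz":0,"yaw":0},{"jaw":0.4,"dx":0,"dy":0,"dz":0,"yaw":0},{"jaw":0.4,"dx":0,"dy":0,"dz":0,"yaw":0}]' 40
python3 - <<'E'
from h import *
from plant import manip
c=wcam(manip);cv2.imwrite("pics/a5.png",c["image"][100:,80:480]);print(c["s"]["position"])
E
```

```text
time_s: 13.0
position: [0.4967, -0.2774, 0.0488]
tool_rot: [0.707, 0.707, 0.001, 0.01]
ft_force: [0.0, 0.3, -0.0]
grip_width: 0.6
[ 0.49671487 -0.27742546  0.04875337]
```

View pics/a5.png

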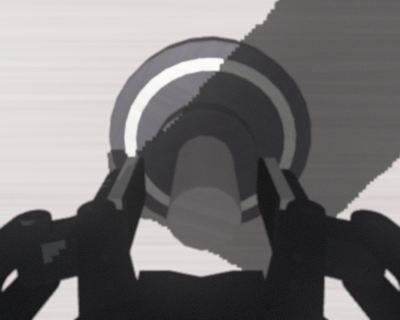

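Stem sits between the pads, with the TCP about 4 mm too far in x; I'll correct, close and lift.

```bash
python3 -m pendant '[{"jaw":0.4,"dx":2,"dy":-4,"dz":3,"yaw":0},{"jaw":0.8,"dx":0,"dy":0,"dz":0,"yaw":0},{"jaw":0.8,"dx":0,"dy":0,"dz":0,"yaw":0},{"jaw":0.9,"dx":0,"dy":0,"dz":0,"yaw":0},{"jaw":0.9,"dx":0,"dy":0,"dz":0,"yaw":0},{"jaw":0.9,"dx":0,"dy":0,"dz":0,"yaw":0},{"jaw":0.9,"dx":0,"dy":0,"dz":0,"yaw":0},{"jaw":0.9,"dx":0,"dy":0,"dz":0,"yaw":0},{"jaw":0.9,"dx":0,"dy":0,"dz":0,"yaw":0},{"jaw":0.9,"dx":0,"dy":0,"dz":0,"yaw":0}]' 60
```

```text
time_s: 14.3
position: [0.4925, -0.2754, 0.0457]
tool_rot: [0.707, 0.707, 0.001, 0.01]
ft_force: [-1.7, -0.5, 0.9]
grip_width: 0.311
```

```bash
python3 -m pendant '[{"jaw":0.9,"dx":0,"dy":0,"dz":-5,"yaw":0},{"jaw":0.9,"dx":0,"dy":0,"dz":-15,"yaw":0},{"jaw":0.9,"dx":0,"dy":0,"dz":-30,"yaw":0},{"jaw":0.9,"dx":0,"dy":0,"dz":-30,"yaw":0},{"jaw":0.9,"dx":0,"dy":0,"dz":0,"yaw":0},{"jaw":0.9,"dx":0,"dy":0,"dz":0,"yaw":0},{"jaw":0.9,"dx":25,"dy":-3,"dz":0,"yaw":0},{"jaw":0.9,"dx":40,"dy":-4,"dz":0,"yaw":0},{"jaw":0.9,"dx":40,"dy":-4,"dz":0,"yaw":0},{"jaw":0.9,"dx":40,"dy":-4,"dz":0,"yaw":0}]'
```

```text
time_s: 15.55
position: [0.4733, -0.1261, 0.1225]
tool_rot: [0.709, 0.705, -0.001, 0.006]
ft_force: [1.0, -0.0, -3.7]
grip_width: 0.313
```

```bash
python3 -m pendant '[{"jaw":0.9,"dx":40,"dy":-3,"dz":0,"yaw":0},{"jaw":0.9,"dx":40,"dy":-2,"dz":0,"yaw":0},{"jaw":0.9,"dx":25,"dy":-2,"dz":0,"yaw":0},{"jaw":0.9,"dx":10,"dy":0,"dz":0,"yaw":0},{"jaw":0.9,"dx":0,"dy":0,"dz":0,"yaw":0},{"jaw":0.9,"dx":0,"dy":0,"dz":0,"yaw":0},{"jaw":0.9,"dx":0,"dy":0,"dz":20,"yaw":0},{"jaw":0.9,"dx":0,"dy":0,"dz":20,"yaw":0},{"jaw":0.9,"dx":0,"dy":0,"dz":10,"yaw":0},{"jaw":0.9,"dx":0,"dy":0,"dz":0,"yaw":0}]'
```

```text
time_s: 16.8
position: [0.4646, -0.0096, 0.0656]
tool_rot: [0.709, 0.705, -0.003, 0.003]
ft_force: [0.1, 0.6, -2.2]
grip_width: 0.31
```

Target TCP z about 54 mm, x 466, y −9.

```bash
python3 -m pendant '[{"jaw":0.9,"dx":0,"dy":1.5,"dz":5,"yaw":0},{"jaw":0.9,"dx":0,"dy":0,"dz":3,"yaw":0},{"jaw":0.9,"dx":0,"dy":0,"dz":1.5,"yaw":0},{"jaw":0.9,"dx":0,"dy":0,"dz":0,"yaw":0},{"jaw":0.9,"dx":0,"dy":0,"dz":1,"yaw":0},{"jaw":0.9,"dx":0,"dy":0,"dz":0,"yaw":0},{"jaw":0.9,"dx":0,"dy":0,"dz":0,"yaw":0},{"jaw":0.9,"dx":0,"dy":0,"dz":0,"yaw":0},{"jaw":0.9,"dx":0,"dy":0,"dz":0,"yaw":0},{"jaw":0.9,"dx":0,"dy":0,"dz":0,"yaw":0}]'
```

```text
time_s: 18.05
position: [0.4672, -0.01, 0.0562]
tool_rot: [0.709, 0.705, -0.002, 0.004]
ft_force: [0.2, -0.6, -3.7]
grip_width: 0.315
```

```bash
python3 -m pendant '[{"jaw":0.9,"dx":0,"dy":0,"dz":1.5,"yaw":0},{"jaw":0.9,"dx":0,"dy":0,"dz":0,"yaw":0},{"jaw":0.9,"dx":0,"dy":0,"dz":1,"yaw":0},{"jaw":0.9,"dx":0,"dy":0,"dz":0,"yaw":0},{"jaw":0.9,"dx":0,"dy":0,"dz":0,"yaw":0},{"jaw":0.9,"dx":0,"dy":0,"dz":0,"yaw":0},{"jaw":0.9,"dx":0,"dy":0,"dz":0,"yaw":0},{"jaw":0.9,"dx":0,"dy":0,"dz":0,"yaw":0},{"jaw":0.9,"dx":0,"dy":0,"dz":0,"yaw":0},{"jaw":0.9,"dx":0,"dy":0,"dz":0,"yaw":0}]'
```

```text
time_s: 19.3
position: [0.4672, -0.01, 0.0538]
tool_rot: [0.709, 0.705, -0.002, 0.004]
ft_force: [-1.3, -0.6, -0.4]
grip_width: 0.312
```

Load taken by the block. Release, rise and go over the scale.

```bash
python3 -m pendant '[{"jaw":0.9,"dx":0,"dy":0,"dz":0.5,"yaw":0},{"jaw":0.9,"dx":0,"dy":0,"dz":0,"yaw":0},{"jaw":0.5,"dx":0,"dy":0,"dz":0,"yaw":0},{"jaw":0.2,"dx":0,"dy":0,"dz":0,"yaw":0},{"jaw":0,"dx":0,"dy":0,"dz":0,"yaw":0},{"jaw":0,"dx":0,"dy":0,"dz":0,"yaw":0},{"jaw":0,"dx":0,"dy":0,"dz":-25,"yaw":0},{"jaw":0,"dx":0,"dy":0,"dz":-45,"yaw":0},{"jaw":0,"dx":0,"dy":0,"dz":-50,"yaw":0},{"jaw":0,"dx":30,"dy":4,"dz":-40,"yaw":0}]'; python3 -m pendant '[{"jaw":0,"dx":50,"dy":6,"dz":-5,"yaw":0},{"jaw":0,"dx":50,"dy":7,"dz":0,"yaw":0},{"jaw":0,"dx":50,"dy":7,"dz":0,"yaw":0},{"jaw":0,"dx":35,"dy":6,"dz":0,"yaw":0},{"jaw":0,"dx":10,"dy":0,"dz":0,"yaw":0},{"jaw":0,"dx":0,"dy":0,"dz":0,"yaw":0},{"jaw":0,"dx":0,"dy":0,"dz":0,"yaw":0},{"jaw":0,"dx":0,"dy":0,"dz":0,"yaw":0},{"jaw":0,"dx":0,"dy":0,"dz":0,"yaw":0},{"jaw":0,"dx":0,"dy":0,"dz":0,"yaw":0}]'
python3 - <<'E'
from h import *
from plant import manip
c=wcam(manip);np.savez("w3.npz",**{k:v for k,v in c.items() if k!="s"})
t=dict(manip.camera("top"));np.savez("top3.npz",**t)
cv2.imwrite("pics/a6.png",np.hstack([c["image"][:300,80:480],cv2.resize(t["image"][200:300,220:353],(400,300))]))
E
```

```text
time_s: 20.55
position: [0.4699, 0.0209, 0.2157]
tool_rot: [0.71, 0.704, -0.003, 0.003]
ft_force: [1.1, -0.0, -0.5]
grip_width: 1.004
time_s: 21.8
position: [0.4993, 0.2196, 0.2234]
tool_rot: [0.711, 0.703, -0.001, 0.005]
ft_force: [-0.1, -0.3, -0.1]
grip_width: 0.997
```

View pics/a6.png

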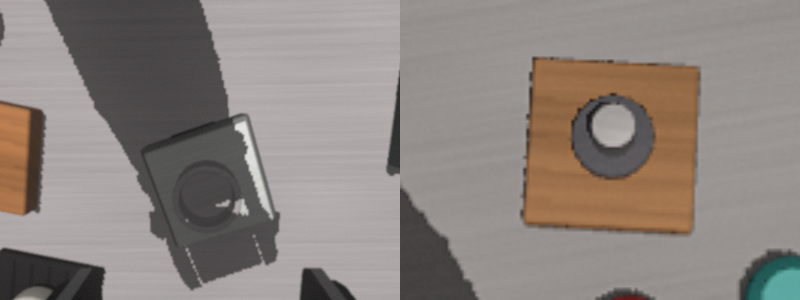

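Cup centre at full (286,195) in the wrist view; the punch stands upright on the block with its foot centred near the top-view pixel (290.8,245.7).

```bash
python3 - <<'E'
from h import *
c=dict(np.load("w3.npz"));t=dict(np.load("top3.npz"))
print("cup",plane(c,[(286,195),(252,195),(320,195),(286,160),(286,230)],.09).round(4))
P=plane(c,[(223,153),(324,118),(353,219),(256,245)],.05);print("pan",P.round(4).tolist(),P.mean(0))
print("punch",plane(t,[(290.8-.3,245.7-.3)],.044))
H,S,V=cv2.split(cv2.cvtColor(t["image"],cv2.COLOR_BGR2HSV));m=np.zeros(H.shape,bool);m[205:290,245:335]=1
print("block",rect(t,blobs(m&(S>90)&(H<25))[0],.03))
k=cv2.convexHull(blobs(m&(S<60)&(V<115))[0]);print(cv2.boundingRect(k),rect(t,k,.044))
E
```

```text
cup [[0.4963 0.2235 0.09  ]
 [0.4961 0.1947 0.09  ]
 [0.4966 0.2523 0.09  ]
 [0.4667 0.2237 0.09  ]
 [0.5279 0.2233 0.09  ]]
pan [[0.4655, 0.1651, 0.05], [0.435, 0.2586, 0.05], [0.5316, 0.2898, 0.05], [0.5586, 0.1929, 0.05]] [0.49764481 0.22658074 0.05      ]
punch [[ 0.46912996 -0.01081165  0.044     ]]
block [466.4  -9.3 109.  109.7  77.9]
(277, 232, 27, 27) [470.2 -10.   50.2  50.5  81. ]
```

```bash
python3 -m pendant '[{"jaw":0,"dx":4,"dy":-3,"dz":30,"yaw":0},{"jaw":0,"dx":0,"dy":0,"dz":40,"yaw":0},{"jaw":0,"dx":0,"dy":0,"dz":40,"yaw":0},{"jaw":0,"dx":0,"dy":0,"dz":25,"yaw":0},{"jaw":0,"dx":0,"dy":0,"dz":15,"yaw":0},{"jaw":0,"dx":0,"dy":0,"dz":5,"yaw":0},{"jaw":0,"dx":0,"dy":0,"dz":0,"yaw":0},{"jaw":0,"dx":0,"dy":0,"dz":0,"yaw":0},{"jaw":0,"dx":0,"dy":0,"dz":0,"yaw":0},{"jaw":0,"dx":0,"dy":0,"dz":0,"yaw":0}]' 40
```

```text
time_s: 23.15
position: [0.4994, 0.2235, 0.0676]
tool_rot: [0.711, 0.703, 0.003, 0.007]
ft_force: [-0.0, -0.4, 0.8]
grip_width: 1.001
```

```bash
python3 -m pendant '[{"jaw":0,"dx":0,"dy":-1,"dz":8,"yaw":0},{"jaw":0,"dx":0,"dy":0,"dz":5,"yaw":0},{"jaw":0,"dx":0,"dy":0,"dz":0,"yaw":0},{"jaw":0.25,"dx":0,"dy":0,"dz":0,"yaw":0},{"jaw":0.25,"dx":0,"dy":0,"dz":0,"yaw":0},{"jaw":0.6,"dx":0,"dy":0,"dz":0,"yaw":0},{"jaw":0.6,"dx":0,"dy":0,"dz":0,"yaw":0},{"jaw":0.6,"dx":0,"dy":0,"dz":0,"yaw":0},{"jaw":0.6,"dx":0,"dy":0,"dz":0,"yaw":0},{"jaw":0.6,"dx":0,"dy":0,"dz":0,"yaw":0}]' 50
python3 - <<'E'
from h import *
from plant import manip
c=wcam(manip);s=manip.camera("scene")["image"]
cv2.imwrite("pics/a7.png",np.hstack([c["image"][120:,80:480],cv2.resize(s[180:300,320:480],(400,300))]))
E
```

```text
time_s: 24.4
position: [0.4986, 0.2235, 0.0541]
tool_rot: [0.711, 0.703, 0.003, 0.007]
ft_force: [-0.7, -0.1, -0.1]
grip_width: 0.679
```

View pics/a7.png

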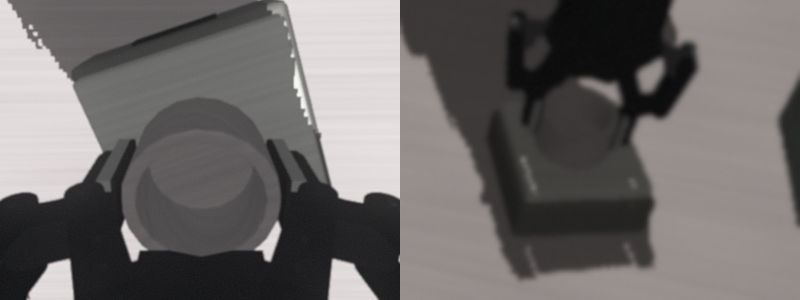

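The cup is held (about 58 mm read). Lift with a firmer grip.

```bash
python3 -m pendant '[{"jaw":0.6,"dx":0,"dy":0,"dz":-5,"yaw":0},{"jaw":0.6,"dx":0,"dy":0,"dz":-10,"yaw":0},{"jaw":0.6,"dx":0,"dy":0,"dz":-25,"yaw":0},{"jaw":0.6,"dx":0,"dy":0,"dz":-35,"yaw":0},{"jaw":0.6,"dx":0,"dy":0,"dz":-35,"yaw":0},{"jaw":0.6,"dx":0,"dy":0,"dz":-15,"yaw":0},{"jaw":0.6,"dx":0,"dy":0,"dz":0,"yaw":0},{"jaw":0.6,"dx":-25,"dy":0,"dz":0,"yaw":0},{"jaw":0.6,"dx":-40,"dy":0,"dz":0,"yaw":0},{"jaw":0.6,"dx":-40,"dy":0,"dz":0,"yaw":0}]' 70
```

```text
time_s: 25.75
position: [0.4927, 0.1177, 0.1793]
tool_rot: [0.71, 0.705, -0.001, 0.004]
ft_force: [0.9, -0.2, -4.0]
grip_width: 0.678
```

To (491.5, −272): dx −390.

```bash
python3 -m pendant '[{"jaw":0.6,"dx":-40,"dy":0,"dz":0,"yaw":0},{"jaw":0.6,"dx":-45,"dy":0,"dz":0,"yaw":0},{"jaw":0.6,"dx":-45,"dy":0,"dz":0,"yaw":0},{"jaw":0.6,"dx":-45,"dy":0,"dz":0,"yaw":0},{"jaw":0.6,"dx":-45,"dy":0,"dz":0,"yaw":0},{"jaw":0.6,"dx":-45,"dy":0,"dz":0,"yaw":0},{"jaw":0.6,"dx":-45,"dy":0,"dz":0,"yaw":0},{"jaw":0.6,"dx":-40,"dy":0,"dz":0,"yaw":0},{"jaw":0.6,"dx":-20,"dy":0,"dz":0,"yaw":0},{"jaw":0.6,"dx":0,"dy":0,"dz":0,"yaw":0}]'
```

```text
time_s: 27.0
position: [0.4831, -0.2649, 0.1663]
tool_rot: [0.711, 0.704, -0.007, -0.006]
ft_force: [0.3, 0.7, -4.9]
grip_width: 0.675
```

```bash
python3 -m pendant '[{"jaw":0.6,"dx":-7,"dy":8,"dz":0,"yaw":0},{"jaw":0.6,"dx":0,"dy":0,"dz":0,"yaw":0},{"jaw":0.6,"dx":0,"dy":0,"dz":25,"yaw":0},{"jaw":0.6,"dx":0,"dy":0,"dz":35,"yaw":0},{"jaw":0.6,"dx":0,"dy":0,"dz":30,"yaw":0},{"jaw":0.6,"dx":0,"dy":0,"dz":20,"yaw":0},{"jaw":0.6,"dx":0,"dy":0,"dz":8,"yaw":0},{"jaw":0.6,"dx":0,"dy":0,"dz":0,"yaw":0},{"jaw":0.6,"dx":0,"dy":0,"dz":0,"yaw":0},{"jaw":0.6,"dx":0,"dy":0,"dz":0,"yaw":0}]'
```

```text
time_s: 28.25
position: [0.4926, -0.2672, 0.047]
tool_rot: [0.708, 0.706, -0.006, -0.004]
ft_force: [-0.5, 0.6, -3.7]
grip_width: 0.676
```

```bash
python3 -m pendant '[{"jaw":0.6,"dx":-5,"dy":-1,"dz":8,"yaw":0},{"jaw":0.6,"dx":0,"dy":0,"dz":6,"yaw":0},{"jaw":0.6,"dx":0,"dy":0,"dz":3,"yaw":0},{"jaw":0.6,"dx":0,"dy":0,"dz":0,"yaw":0},{"jaw":0.6,"dx":0,"dy":0,"dz":1.5,"yaw":0},{"jaw":0.6,"dx":0,"dy":0,"dz":0,"yaw":0},{"jaw":0.6,"dx":0,"dy":0,"dz":0,"yaw":0},{"jaw":0.6,"dx":0,"dy":0,"dz":0,"yaw":0},{"jaw":0.6,"dx":0,"dy":0,"dz":0,"yaw":0},{"jaw":0.6,"dx":0,"dy":0,"dz":0,"yaw":0}]'
```

```text
time_s: 29.5
position: [0.4916, -0.2729, 0.0281]
tool_rot: [0.708, 0.706, -0.006, -0.003]
ft_force: [-0.1, 0.4, -3.9]
grip_width: 0.679
```

```bash
python3 -m pendant '[{"jaw":0.6,"dx":0,"dy":0,"dz":1.5,"yaw":0},{"jaw":0.6,"dx":0,"dy":0,"dz":0,"yaw":0},{"jaw":0.6,"dx":0,"dy":0,"dz":0.8,"yaw":0},{"jaw":0.6,"dx":0,"dy":0,"dz":0,"yaw":0},{"jaw":0.6,"dx":0,"dy":0,"dz":0,"yaw":0},{"jaw":0.6,"dx":0,"dy":0,"dz":0,"yaw":0},{"jaw":0.6,"dx":0,"dy":0,"dz":0,"yaw":0},{"jaw":0.6,"dx":0,"dy":0,"dz":0,"yaw":0},{"jaw":0.6,"dx":0,"dy":0,"dz":0,"yaw":0},{"jaw":0.6,"dx":0,"dy":0,"dz":0,"yaw":0}]'
```

```text
time_s: 30.75
position: [0.4916, -0.273, 0.0268]
tool_rot: [0.708, 0.706, -0.006, -0.003]
ft_force: [-1.8, 0.8, 0.7]
grip_width: 0.68
```

Contact. Release, rise, move to the core on the pad (about 646, 28).

```bash
python3 -m pendant '[{"jaw":0.4,"dx":0,"dy":0,"dz":0,"yaw":0},{"jaw":0.2,"dx":0,"dy":0,"dz":0,"yaw":0},{"jaw":0,"dx":0,"dy":0,"dz":0,"yaw":0},{"jaw":0,"dx":0,"dy":0,"dz":0,"yaw":0},{"jaw":0,"dx":0,"dy":0,"dz":-15,"yaw":0},{"jaw":0,"dx":0,"dy":0,"dz":-40,"yaw":0},{"jaw":0,"dx":0,"dy":0,"dz":-55,"yaw":0},{"jaw":0,"dx":0,"dy":0,"dz":-50,"yaw":0},{"jaw":0,"dx":30,"dy":15,"dz":-15,"yaw":0},{"jaw":0,"dx":50,"dy":25,"dz":0,"yaw":0}]' 35; python3 -m pendant '[{"jaw":0,"dx":50,"dy":25,"dz":0,"yaw":0},{"jaw":0,"dx":50,"dy":25,"dz":0,"yaw":0},{"jaw":0,"dx":50,"dy":25,"dz":0,"yaw":0},{"jaw":0,"dx":40,"dy":25,"dz":0,"yaw":0},{"jaw":0,"dx":25,"dy":10,"dz":0,"yaw":0},{"jaw":0,"dx":0,"dy":0,"dz":0,"yaw":0},{"jaw":0,"dx":0,"dy":0,"dz":0,"yaw":0},{"jaw":0,"dx":0,"dy":0,"dz":0,"yaw":0},{"jaw":0,"dx":0,"dy":0,"dz":0,"yaw":0},{"jaw":0,"dx":0,"dy":0,"dz":0,"yaw":0}]'
python3 - <<'E'
from h import *
from plant import manip
c=wcam(manip);np.savez("w4.npz",**{k:v for k,v in c.items() if k!="s"})
t=dict(manip.camera("top"));np.savez("top4.npz",**t)
cv2.imwrite("pics/a8.png",np.hstack([c["image"][:300,80:480],cv2.resize(t["image"][175:255,362:468],(400,300))]))
H,S,V=cv2.split(cv2.cvtColor(c["image"],cv2.COLOR_BGR2HSV));m=np.zeros(H.shape,bool);m[80:270,190:370]=1
for q in(90,120):
  for k in blobs(m&(V>q))[:3]: print(cv2.boundingRect(k),rect(c,k,.038))
E
```

```text
time_s: 32.0
position: [0.5342, -0.1934, 0.2134]
tool_rot: [0.71, 0.704, -0.005, 0.0]
ft_force: [1.1, -0.3, -0.6]
grip_width: 1.004
time_s: 33.25
position: [0.6485, 0.0284, 0.2212]
tool_rot: [0.71, 0.705, -0.002, 0.004]
ft_force: [-0.7, -0.5, 0.0]
grip_width: 1.002
(190, 80, 63, 190) [644.4 -35.7  66.5 189.5  89.1]
(255, 158, 55, 55) [647.2  28.4  54.3  53.9  12.8]
(350, 102, 20, 168) [655.1 105.1 169.9  20.1   3.8]
(190, 80, 62, 190) [644.4 -35.7  65.4 189.9  88.8]
(351, 103, 19, 167) [655.5 105.6 169.   19.1   3.8]
(263, 200, 43, 12) [668.5  30.5  42.4  11.5  89.7]
```

View pics/a8.png

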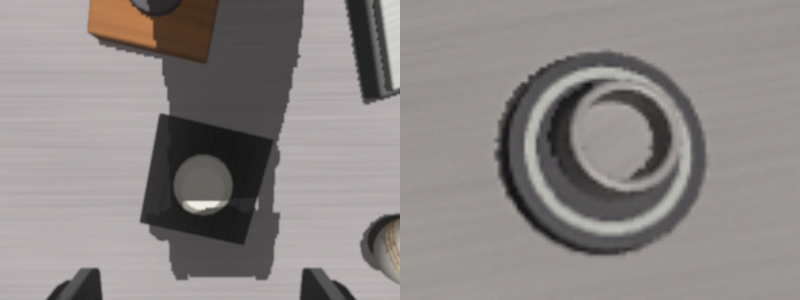

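Cup upright on the carrier (top pixel about (421,211)); core measured at (647,28). Descend on it.

```bash
python3 - <<'E'
from h import *
t=dict(np.load("top4.npz"));print("cup",plane(t,[(421,210.8)],.062)*1000)
E
python3 -m pendant '[{"jaw":0,"dx":1,"dy":-3,"dz":40,"yaw":0},{"jaw":0,"dx":0,"dy":0,"dz":45,"yaw":0},{"jaw":0,"dx":0,"dy":0,"dz":45,"yaw":0},{"jaw":0,"dx":0,"dy":0,"dz":35,"yaw":0},{"jaw":0,"dx":0,"dy":0,"dz":20,"yaw":0},{"jaw":0,"dx":0,"dy":0,"dz":8,"yaw":0},{"jaw":0,"dx":0,"dy":0,"dz":0,"yaw":0},{"jaw":0,"dx":0,"dy":0,"dz":0,"yaw":0},{"jaw":0,"dx":0,"dy":0,"dz":0,"yaw":0},{"jaw":0,"dx":0,"dy":0,"dz":0,"yaw":0}]' 35
```

```text
cup [[ 492.63460114 -271.73542824   62.        ]]
time_s: 34.6
position: [0.649, 0.0276, 0.028]
tool_rot: [0.71, 0.704, 0.001, 0.007]
ft_force: [0.1, -0.2, 0.4]
grip_width: 0.998
```

```bash
python3 -m pendant '[{"jaw":0,"dx":1,"dy":-2,"dz":8,"yaw":0},{"jaw":0,"dx":0,"dy":0,"dz":5.5,"yaw":0},{"jaw":0,"dx":0,"dy":0,"dz":0,"yaw":0},{"jaw":0.25,"dx":0,"dy":0,"dz":0,"yaw":0},{"jaw":0.25,"dx":0,"dy":0,"dz":0,"yaw":0},{"jaw":0.6,"dx":0,"dy":0,"dz":0,"yaw":0},{"jaw":0.6,"dx":0,"dy":0,"dz":0,"yaw":0},{"jaw":0.6,"dx":0,"dy":0,"dz":0,"yaw":0},{"jaw":0.6,"dx":0,"dy":0,"dz":0,"yaw":0},{"jaw":0.6,"dx":0,"dy":0,"dz":0,"yaw":0}]'
```

```text
time_s: 35.85
position: [0.6472, 0.0286, 0.014]
tool_rot: [0.71, 0.704, 0.002, 0.007]
ft_force: [0.6, 0.9, -0.1]
grip_width: 0.666
```

```bash
python3 -m pendant '[{"jaw":0.6,"dx":0,"dy":0,"dz":-5,"yaw":0},{"jaw":0.6,"dx":0,"dy":0,"dz":-15,"yaw":0},{"jaw":0.6,"dx":0,"dy":0,"dz":-35,"yaw":0},{"jaw":0.6,"dx":0,"dy":0,"dz":-40,"yaw":0},{"jaw":0.6,"dx":0,"dy":0,"dz":-20,"yaw":0},{"jaw":0.6,"dx":0,"dy":0,"dz":0,"yaw":0},{"jaw":0.6,"dx":25,"dy":-20,"dz":0,"yaw":0},{"jaw":0.6,"dx":45,"dy":-35,"dz":0,"yaw":0},{"jaw":0.6,"dx":45,"dy":-35,"dz":0,"yaw":0},{"jaw":0.6,"dx":45,"dy":-35,"dz":0,"yaw":0}]'
```

```text
time_s: 37.1
position: [0.519, 0.1916, 0.131]
tool_rot: [0.712, 0.703, 0.001, 0.008]
ft_force: [0.3, 0.2, -0.3]
grip_width: 0.666
```

```bash
python3 -m pendant '[{"jaw":0.6,"dx":25,"dy":-15,"dz":0,"yaw":0},{"jaw":0.6,"dx":8,"dy":-5,"dz":0,"yaw":0},{"jaw":0.6,"dx":0,"dy":0,"dz":0,"yaw":0},{"jaw":0.6,"dx":0,"dy":0,"dz":25,"yaw":0},{"jaw":0.6,"dx":0,"dy":0,"dz":25,"yaw":0},{"jaw":0.6,"dx":0,"dy":0,"dz":12,"yaw":0},{"jaw":0.6,"dx":0,"dy":0,"dz":0,"yaw":0},{"jaw":0.6,"dx":0,"dy":0,"dz":0,"yaw":0},{"jaw":0.6,"dx":0,"dy":0,"dz":0,"yaw":0},{"jaw":0.6,"dx":0,"dy":0,"dz":0,"yaw":0}]'
```

```text
time_s: 38.35
position: [0.5006, 0.2235, 0.0672]
tool_rot: [0.712, 0.702, 0.002, 0.008]
ft_force: [0.9, -0.0, -0.5]
grip_width: 0.664
```

```bash
python3 -m pendant '[{"jaw":0.6,"dx":3,"dy":-3,"dz":6,"yaw":0},{"jaw":0.6,"dx":0,"dy":0,"dz":4,"yaw":0},{"jaw":0.6,"dx":0,"dy":0,"dz":2,"yaw":0},{"jaw":0.6,"dx":0,"dy":0,"dz":0,"yaw":0},{"jaw":0.6,"dx":0,"dy":0,"dz":0,"yaw":0},{"jaw":0.6,"dx":0,"dy":0,"dz":0,"yaw":0},{"jaw":0.6,"dx":0,"dy":0,"dz":0,"yaw":0},{"jaw":0.6,"dx":0,"dy":0,"dz":0,"yaw":0},{"jaw":0.6,"dx":0,"dy":0,"dz":0,"yaw":0},{"jaw":0.6,"dx":0,"dy":0,"dz":0,"yaw":0}]'; python3 -m pendant '[{"jaw":0.6,"dx":0,"dy":0,"dz":1.5,"yaw":0},{"jaw":0.6,"dx":0,"dy":0,"dz":0,"yaw":0},{"jaw":0.6,"dx":0,"dy":0,"dz":0.8,"yaw":0},{"jaw":0.6,"dx":0,"dy":0,"dz":0,"yaw":0},{"jaw":0.6,"dx":0,"dy":0,"dz":0,"yaw":0},{"jaw":0.6,"dx":0,"dy":0,"dz":0,"yaw":0},{"jaw":0.6,"dx":0,"dy":0,"dz":0,"yaw":0},{"jaw":0.6,"dx":0,"dy":0,"dz":0,"yaw":0},{"jaw":0.6,"dx":0,"dy":0,"dz":0,"yaw":0},{"jaw":0.6,"dx":0,"dy":0,"dz":0,"yaw":0}]'
```

```text
time_s: 39.6
position: [0.4977, 0.2268, 0.0547]
tool_rot: [0.712, 0.702, 0.002, 0.008]
ft_force: [-0.1, -0.0, -1.2]
grip_width: 0.669
time_s: 40.85
position: [0.4977, 0.2268, 0.0523]
tool_rot: [0.712, 0.702, 0.002, 0.008]
ft_force: [-0.2, 1.3, -0.5]
grip_width: 0.665
```

One more half-millimetre, then release, rise and back off for a clear view.

```bash
python3 -m pendant '[{"jaw":0.6,"dx":0,"dy":0,"dz":0.5,"yaw":0},{"jaw":0.6,"dx":0,"dy":0,"dz":0,"yaw":0},{"jaw":0.4,"dx":0,"dy":0,"dz":0,"yaw":0},{"jaw":0.2,"dx":0,"dy":0,"dz":0,"yaw":0},{"jaw":0,"dx":0,"dy":0,"dz":0,"yaw":0},{"jaw":0,"dx":0,"dy":0,"dz":0,"yaw":0},{"jaw":0,"dx":0,"dy":0,"dz":-15,"yaw":0},{"jaw":0,"dx":0,"dy":0,"dz":-40,"yaw":0},{"jaw":0,"dx":0,"dy":0,"dz":-50,"yaw":0},{"jaw":0,"dx":0,"dy":0,"dz":-50,"yaw":0}]'
python3 -m pendant '[{"jaw":0,"dx":50,"dy":-30,"dz":0,"yaw":0},{"jaw":0,"dx":50,"dy":-30,"dz":0,"yaw":0},{"jaw":0,"dx":50,"dy":-30,"dz":0,"yaw":0},{"jaw":0,"dx":50,"dy":-30,"dz":0,"yaw":0},{"jaw":0,"dx":30,"dy":-30,"dz":0,"yaw":0},{"jaw":0,"dx":0,"dy":0,"dz":0,"yaw":0},{"jaw":0,"dx":0,"dy":0,"dz":0,"yaw":0},{"jaw":0,"dx":0,"dy":0,"dz":0,"yaw":0},{"jaw":0,"dx":0,"dy":0,"dz":0,"yaw":0},{"jaw":0,"dx":0,"dy":0,"dz":0,"yaw":0}]'
python3 - <<'E'
from h import *
from plant import manip
t=dict(manip.camera("top"));cv2.imwrite("pics/top9.png",t["image"]);a=t["image"]
H,S,V=cv2.split(cv2.cvtColor(a,cv2.COLOR_BGR2HSV))
m=np.zeros(H.shape,bool);m[205:290,130:210]=1
for q in(165,172,180):
  for k in blobs(m&(V>q),40)[:2]: print("core top",q,cv2.boundingRect(k),rect(t,k,.094))
z=dict(np.load("top0.npz"))["image"];d=cv2.absdiff(a,z).max(2)
print("ball/caliper diff",d[120:175,125:175].max(),d[60:170,375:412].max())
cv2.imwrite("pics/a9.png",np.hstack([cv2.resize(a[y:y+80,x:x+80],(400,400),interpolation=2) for x,y in((130,210),(375,175))]))
E
```

```text
time_s: 42.1
position: [0.4943, 0.2277, 0.2112]
tool_rot: [0.712, 0.702, -0.0, 0.007]
ft_force: [0.3, 0.6, 0.4]
grip_width: 1.0
time_s: 43.35
position: [0.3461, 0.4651, 0.221]
tool_rot: [0.714, 0.701, 0.008, 0.009]
ft_force: [0.8, 0.5, -0.3]
grip_width: 0.998
core top 165 (152, 237, 20, 20) [497.5 226.7  36.4  35.4  81.6]
core top 172 (152, 237, 20, 20) [497.5 226.7  36.3  35.4  81.6]
ball/caliper diff 9 14
```

View pics/top9.png

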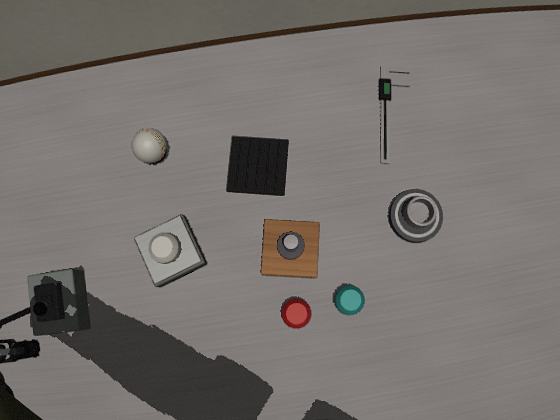

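View pics/a9.png

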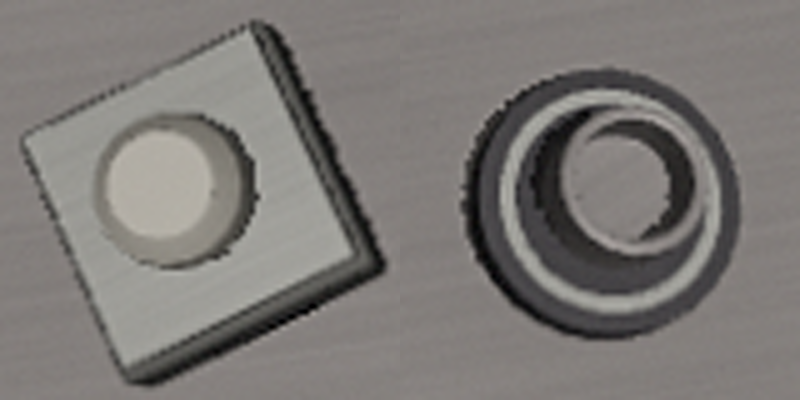

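All three stand upright in place: core (497.5,226.7) on scale (497.5,226.5), cup (492.6,−271.7) on carrier (491,−272), punch (469,−10.5) on block (466.4,−9.3). Ball and caliper pixels are unchanged. Handing in.

```bash
python3 -c "
from plant import manip
print(manip.sign_off())"
```

```text
the job is handed in; nothing more can be done
None
```

The three tools are changed round and the job was handed in at about 43 s of the allowed 106 s. I parked the core on the rubber pad, moved the punch to the block and the cup to the carrier, then moved the core to the scale.

My last camera checks showed each piece standing upright, with its centre this far from the middle of its place (limit 15 mm):

| Piece | Place | Offset from middle |
|---|---|---|
| Core | Scale | under 1 mm |
| Die cup | Carrier | about 2 mm |
| Punch | Block | about 3–4 mm |

- **Parking:** while parked, the core stood about 2–5 mm from the pad's middle (limit 35 mm).
- **Bystanders:** the ball and caliper show no shift between the first and last top pictures.
- **Measurement agreement:** no check failed. The top and wrist cameras differed by about 2–4 mm on the round pieces, which is well inside the tolerance.

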